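# Slide the crumb tray home under the bench oven

### The job

Pick up the oven's aluminium crumb tray by its black handle and slide it nose first into the slot under the oven door, feeling for the hidden side rails and shifting it sideways to suit instead of forcing it (no more than 25 N between tray and oven on the way in, and no banging it home: 60 N at most). Leave it fully home, resting on the slot's floor with its front plate flush against the oven's face, and let go; leave the other things on the bench alone.

Things in the scene. Friction and masses are not known exactly. Their poses are not given: they have to be found in the camera images.
- tray_grip (a point): (All sizes in mm.) Hold point on the tray's straight black handle (75 long, 22 wide; from 4 to 44 above the tray's underside; pinch its +y and -y sides). Tray axes: +x to the nose (the end that enters first), y across, z up. The point is on the centre line, 24 above the underside, 57 behind the front plate's inner face. The tray weighs 0.19 to 0.3 kg and balances about 86 mm ahead of here: hold it firmly.
- tray_pan (a point): (mm) Centre of the tray's pan, same axes, 132 ahead of tray_grip, 8 above the underside. Pan: bare aluminium, 150 long, 140 wide, 16 high. The nose edge is 75 ahead; 75 behind is the inner face of the upright front plate (4 thick, 230 wide, 34 high) that carries the handle.
- tray: The whole crumb tray; origin in the middle of the pan's underside, 8 mm below tray_pan, same axes.
- mouth (a point): (mm) Middle of the lower edge of the slot in the oven's front face, level with the slot's flat floor (22 above the table). +x points straight into the oven, y across, z up. The slot is 190 wide, 26 high, 165 deep. The tray is home when its front plate's inner face meets the oven's face: tray_pan is then 75 inside (+x) of this point. The plate covers the slot wherever the rails are.
- rail_start (a point): (mm) Point on the slot's centre line and floor, 11 inside the face, same axes as mouth. Here two hidden, unyielding guide rails begin: they narrow from 189 apart to 143 over 44, then run straight on, 143 apart, parallel to x. As a pair they lie anywhere up to 20 left or right of this line, unseen: feel which way the flare pushes the nose, and shift the tray that way.
- oven: (mm) Bench oven: bare metal box with black glass door and three black knobs, 230 deep, 360 wide, 195 high, fixed to the table. Origin in the middle of its underside, 115 inside the front face; same axes as mouth (front faces its -x).
- mould: Bystander, to be left alone: (mm) flat grey mould block with white dots, 110 x 70 x 26. Origin at the middle of its underside.
- casting1: Bystander, to be left alone: (mm) white round casting, 52 across, 58 high. Origin at the middle of its underside.
- casting2: Bystander, to be left alone: (mm) white round casting, 52 across, 58 high. Origin at the middle of its underside.
- spatula: Bystander, to be left alone: (mm) small spatula lying flat, 200 long. Origin at the middle of its length, low.
- cup: Bystander, to be left alone: (mm) white mixing cup, 64 across, 70 high. Origin at the middle of its underside.

How it is judged:
By the outcome, as a careful person would: the job done as asked, in the order asked, and still so for the second after the job is handed in, with the robot touching nothing.
It also fails if it takes over 72 s, if anything falls off the work surface, if the arm or the gripper's body presses on something with over 40 N, if the wrist force passes 120 N, or if a joint passes its speed limit or range.

### The arm

A 6-joint arm with a two-finger parallel gripper is mounted at the origin on the work surface. World frame = base frame: x ahead of the robot, y to its left, z up, the work surface at z = 0. Lengths are in mm, angles in rad, forces in N, time in s.
With the tool pointing down it reaches from about 350 to 775 mm from the base axis. Payload 5.5 kg.
Tool frame: the origin (TCP) lies midway between the tips of the shut fingers; the grasp point (between the pads) lies 19 mm behind it; z points along the fingers, y is the line along which they close (so a half turn about z gives the same grasp; the last joint's range is limited). The gripper opens to 85 mm and grips with 20 to 120 N. Pads are 22 mm wide; open, the fingers measure 114 mm over their backs; the gripper's body (76 mm by 85 mm) begins 54 mm behind the grasp point. The pads swing forward as they close: fully open they stand 13 mm farther back than shut.
Start: joints at [-1.425, 0.313, 0.046, 1.304, 0, 1.431], TCP at [162.102, -551.72, 231.323] pointing down, gripper open.
Joint ranges: [-2.76, 2.76], [-0.86, 1.69], [-1.03, 1.26], [-2.2, 2.34], [-1.47, 1.5], [-3.14, 3.14]. Speed limits (rad/s): [2.57, 2.57, 3.14, 3.14, 3.14, 3.14].

### API

Orientations are given as a 3x3 rotation matrix whose columns are the frame's x, y, z axes.
In Python, from bench import bot, viewer, job gives the robot as it stands.
- The arm moves only by the tool carry_out, never from a script. Its argument "moves" is a list of rows, each a list of 6 numbers: the shift along the tool's x, y, z in m, then the turn, a rotation vector about the tool's x, y, z in degrees. In form: [[x, y, z, rx, ry, rz], ...]. A call has exactly 5 rows; each row shifts and turns the commanded pose from where the row before left it, along the tool's axes as they then stand; what a row does not reach is not made up. A row lasts 1/8 s, in which the tool goes at most 62.5 mm and 10.7 degrees, less where a joint would pass 70% of its speed; a pose out of reach is approached as far as the arm can. A call is refused whole if a number of a shift passes 0.0625 or a number of a turn 10.7, either way. A call with a gripper value outside its range is refused whole. "hand" is the finger opening in m, from 0 to 0.0854, set as the call begins (left out, the last holds). The fingers move at their own pace and stop on an object; "grip_force" is the grip in N (left out, the last holds). Time passes only in rows, so rows that do not move let the fingers close, or fill a call up. It gives the time, the measured TCP pose, the force, the opening and the grip force at its end, in the units of the state.
- bot.get_state(): the state, without advancing time (a new reading comes with each control period).
- viewer.read_camera(name): name is "scene" or "top" or "wrist"; returns (picture, depth): 400x640x3 uint8, red, green, blue; 400x640 float32, mm along the optical axis (not along the pixel's ray), 0 where there is no reading.
- viewer.get_calibration(name): a dict with "fx", "fy", "cx", "cy" (pixels), "rvec" (rotation vector, rad) and "tvec" (3), from world to camera coordinates, as OpenCV has them. Camera axes: x right, y down, z forward; pixel columns grow to the right and rows downward; lengths in mm; the calibration is good to about 2 mm. The wrist camera is an equidistant fisheye: a pixel r from the principal point sees the ray r / f radians off the axis. A picture is of the moment at which its call begins: read the wrist's pose just before it. get_calibration takes no time and is no camera call; for the wrist camera it gives the pose at the moment of the call.
- job.job_done(): hands the job in; it is judged then, once.
The state is a dict: "time": time; "qpos": joint angles; "qvel": joint speeds; "joint_torque": joint torques, N m; "eef_pos": TCP position; "eef_rot": TCP orientation; "ft_force": force on the tool from outside, world axes, zero at the start; "moment": the same for the moment, N m; "width": opening from 0.0 (shut) to 1.0 (fully open); "gripper_force": force on a finger pad.
Only numpy, scipy, OpenCV 4.12 (cv2) and the standard library are available. Lean on these libraries where they do the work, as an engineer would, in place of code of your own. Each camera call takes 0.05 s, during which the arm holds its last target. There are 200 camera calls.

## Working session

There is one attempt and no reset: what is moved stays moved. The work goes in short steps, Python scripts to look and compute and a tool call to move; the robot and the scene stay as the last step left them, time stands still between calls to the robot, and variables do not carry over. Pictures are saved under pics/ and viewed, at most 10 in all, crops included, and the job is handed in when it is done.

Besides the shell and the picture viewer there is one more tool, called after "Call:" as name(argument=value, ...), one argument or row to a line, values as JSON. carry_out: Moves the arm, as the interface text tells. Its arguments: {"type":"object","properties":{"moves":{"type":"array","items":{"type":"array","items":{"type":"number"}}},"hand":{"type":"number"},"grip_force":{"type":"number"}},"required":["moves"]}

```bash
mkdir -p pics; ls
python3 - <<'E'
from bench import bot,viewer
import cv2,numpy as np
s=bot.get_state();print(s)
for n in("scene","top"):
    p,d=viewer.read_camera(n);cv2.imwrite(f"pics/{n}0.png",p[:,:,::-1]);np.save(n+"_d.npy",d);np.save(n+"_p.npy",p)
    print(n,viewer.get_calibration(n))
E
```

```text
pics
{'time': 0.0, 'qpos': array([-1.42458469e+00,  3.14059281e-01,  4.49405181e-02,  1.30360681e+00,
        2.47386652e-05,  1.43121376e+00]), 'qvel': array([-9.96476600e-04, -4.62752925e-05, -8.46881425e-04,  4.55980450e-04,
       -1.26884191e-04, -4.08358291e-04]), 'joint_torque': array([-2.11498759e-04, -4.80632758e+01,  2.98529667e+01,  1.95452344e-02,
       -2.43329541e-04,  2.98051823e-06]), 'eef_pos': array([ 162.03303309, -551.14314769,  230.35966323]), 'eef_rot': array([[ 9.59438097e-01,  2.81919266e-01, -2.56599644e-04],
       [ 2.81919231e-01, -9.59436236e-01,  1.91226603e-03],
       [ 2.92913638e-04, -1.90704125e-03, -9.99998139e-01]]), 'ft_force': array([-0.29193658, -0.0915671 ,  0.77497704]), 'moment': array([ 0.01112695, -0.01841509, -0.03795752]), 'gripper_force': 0.0, 'width': 0.9981185803005879}
scene {'fx': 416.90854190498754, 'fy': 416.90854190498754, 'cx': 316.75396172488155, 'cy': 198.94643534057616, 'rvec': array([ 0.96196693,  2.47561663, -1.0451871 ]), 'tvec': array([ 351.79783711, -302.38386109, 1392.63697381])}
top {'fx': 460.7096646627362, 'fy': 460.7096646627362, 'cx': 321.7762853703123, 'cy': 196.85500762068497, 'rvec': array([ 2.13432769, -2.14610094,  0.17601113]), 'tvec': array([ 129.1909782 ,  560.31595806, 1286.09455094])}
```

View pics/scene0.png

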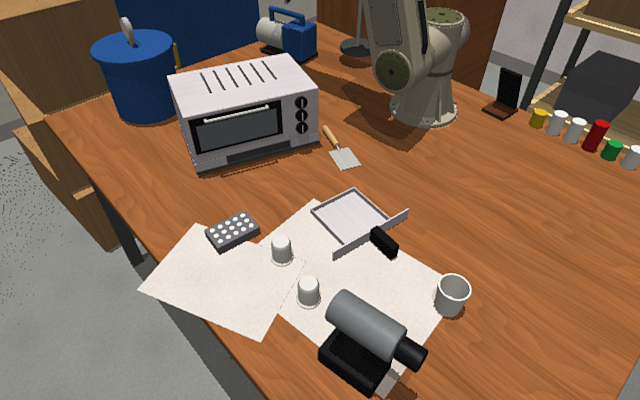

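View pics/top0.png

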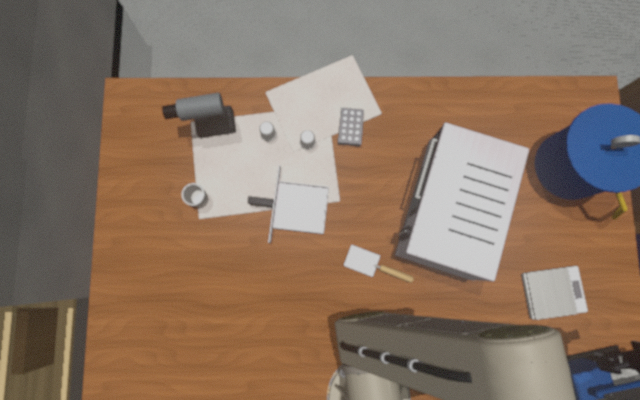

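The scene view has the tray in the middle, with its nose toward the oven at upper left. In the top view the handle is at about (261,202), the pan spans (274–328, 182–233), and the oven roof has corners near (447,125), (528,147), (495,278) and (407,252). Next I'll measure these.

```bash
cat > h.py <<'E'
import cv2,numpy as np
from bench import bot,viewer
def cloud(n,d):
    c=viewer.get_calibration(n);R=cv2.Rodrigues(c["rvec"])[0]
    v,u=np.mgrid[:400,:640]
    P=np.stack([(u-c["cx"])/c["fx"]*d,(v-c["cy"])/c["fy"]*d,d],-1)
    return (P-c["tvec"])@R
E
python3 - <<'E'
from h import *
d=np.load("top_d.npy");p=np.load("top_p.npy").astype(int);W=cloud("top",d)
def sub(u0,u1,v0,v1,zl,zh,f=None):
    m=np.zeros(d.shape,bool);m[v0:v1,u0:u1]=1
    m&=(W[...,2]>zl)&(W[...,2]<zh)&(d>0)
    if f is not None:m&=f
    return m
def rect(name,m):
    q=W[m];(c,s,a)=cv2.minAreaRect(q[:,:2].astype(np.float32));print(name,m.sum(),"rect",np.round(c,1),np.round(s,1),round(a,1),"z",np.round(np.percentile(q[:,2],[5,50,95]),1));print(cv2.boxPoints((c,s,a)).round(1).tolist())
rect("oven",sub(390,540,110,290,180,210))
print("table z",np.median(W[300:330,150:300,2]))
dark=p.sum(-1)<150
rect("handle",sub(240,276,190,214,25,60,dark))
rect("plate",sub(262,284,160,250,20,50,~dark))
rect("pan",sub(284,335,175,240,-5,25,(p.min(-1)>190)))
for n,u,v in(("panc",301,207),("ovenface",425,180)):print(n,W[v,u].round(1))
for n,a in dict(mould=(335,368,103,150),c1=(255,280,115,145),c2=(298,318,125,152),cup=(178,212,178,212),spat=(340,416,240,285),tool=(160,240,90,135)).items():rect(n,sub(*a,8 if n!="spat" else 4,120))
E
```

```text
oven 12748 rect [ 532.3 -240.9] [247.4 361.1] 71.5 z [191.3 195.8 199.5]
[[321.8999938964844, -300.8999938964844], [664.2999877929688, -415.3999938964844], [742.7000122070312, -180.89999389648438], [400.29998779296875, -66.30000305175781]]
table z 0.8689479311887375Traceback (most recent call last):
  File "<stdin>", line 13, in <module>
  File "<stdin>", line 9, in rect
    return _quantile_unchecked(
        a, q, axis, out, overwrite_input, method, keepdims, weights)
    return _ureduce(a,
                    func=_quantile_ureduce_func,
    ...<5 lines>...
                    overwrite_input=overwrite_input,
                    method=method)
    r = func(a, **kwargs)
    result = _quantile(arr,
                       quantiles=q,
    ...<2 lines>...
                       out=out,
                       weights=wgt)
    slices_having_nans = np.isnan(arr[-1, ...])
                                  ~~~^^^^^^^^^
IndexError: index -1 is out of bounds for axis 0 with size 0
```

Run:
```python
from h import *
d=np.load("top_d.npy");p=np.load("top_p.npy").astype(int);W=cloud("top",d)
for r in(202,207,195):print(r,[(u,W[r,u].round(0).astype(int).tolist(),p[r,u].tolist()) for u in range(246,286,4)])
def sub(u0,u1,v0,v1,zl,zh,f=None):
    m=np.zeros(d.shape,bool);m[v0:v1,u0:u1]=1
    m&=(W[...,2]>zl)&(W[...,2]<zh)&(d>0)
    if f is not None:m&=f
    return m
def rect(name,m):
    q=W[m]
    if len(q)<5:print(name,"none");return
    (c,s,a)=cv2.minAreaRect(q[:,:2].astype(np.float32));print(name,m.sum(),np.round(c,1),np.round(s,1),round(a,1),"z",np.round(np.percentile(q[:,2],[5,50,95]),1),cv2.boxPoints((c,s,a)).round().astype(int).tolist())
bright=p.min(-1)>170
# front/rear edge of the oven roof in rotated coordinates
for t in(71.5,):
    a=np.deg2rad(t)
    m=sub(390,540,110,290,188,204);m=cv2.erode(m.astype(np.uint8),np.ones((3,3)))>0
    rect("oven er",m)
    m=sub(390,540,110,290,188,204,bright);rect("oven bright",m)
dark=p.max(-1)<75
rect("handle",sub(240,276,190,214,5,70,dark))
rect("plate",sub(262,284,160,250,12,60,~dark))
rect("pan",sub(280,335,175,240,-10,30,bright))
for n,b in dict(mould=(335,368,103,150),c1=(255,280,115,145),c2=(298,318,125,152),cup=(178,212,178,212),spat=(340,416,240,285),tool=(160,240,90,135)).items():rect(n,sub(*b,8 if n!="spat" else 4,140))
```

```text
202 [(246, [554, 351, 2], [195, 188, 183]), (250, [547, 333, 45], [90, 85, 83]), (254, [547, 321, 47], [95, 89, 89]), (258, [547, 310, 46], [96, 91, 91]), (262, [546, 298, 50], [102, 98, 95]), (266, [547, 287, 42], [104, 98, 97]), (270, [547, 275, 45], [97, 94, 94]), (274, [548, 265, 37], [155, 153, 152]), (278, [553, 256, 5], [205, 204, 204]), (282, [553, 244, 4], [204, 204, 205])]
207 [(246, [538, 351, 5], [204, 197, 190]), (250, [539, 340, -1], [198, 190, 185]), (254, [539, 328, -2], [182, 175, 170]), (258, [538, 316, 1], [166, 159, 152]), (262, [538, 304, 3], [164, 158, 150]), (266, [539, 292, -2], [145, 138, 133]), (270, [538, 279, 6], [117, 112, 107]), (274, [535, 266, 24], [167, 166, 166]), (278, [538, 256, 5], [203, 204, 204]), (282, [538, 244, 1], [204, 204, 204])]
195 [(246, [575, 352, 2], [204, 198, 190]), (250, [574, 339, 5], [182, 173, 167]), (254, [575, 328, 0], [196, 188, 183]), (258, [573, 315, 8], [197, 192, 185]), (262, [575, 304, 0], [203, 196, 190]), (266, [575, 293, 0], [205, 198, 191]), (270, [574, 280, 1], [204, 197, 191]), (274, [569, 265, 36], [196, 191, 188]
[... 509 characters left out ...]
2.6] [[461, 90], [635, 89], [637, 251], [462, 252]]
mould 861 [785.2  40.2] [ 88.5 139.1] 89.4 z [20.4 26.4 31.1] [[715, -3], [854, -5], [855, 84], [716, 85]]
c1 250 [769.9 294.3] [74.6 55.5] 9.8 z [ 9.1 54.8 61.7] [[728, 315], [738, 261], [811, 273], [802, 328]]
c2 238 [747.7 168.2] [42.5 82.3] 85.2 z [ 9.2 55.9 61.9] [[705, 150], [787, 144], [791, 186], [708, 193]]
cup 358 [572.9 497.4] [86.8 75.9] 17.3 z [ 9.3 49.3 72.8] [[520, 521], [543, 448], [626, 474], [603, 547]]
spat 1011 [375.  -32.8] [213.3 126.9] 89.7 z [  4.3   7.3 101.7] [[311, -139], [438, -140], [439, 73], [312, 74]]
tool 835 [823.9 495.7] [234.3 145.1] 88.9 z [17.6 44.8 87.6] [[749, 380], [894, 377], [899, 611], [754, 614]]
```

```bash
cat >> h.py <<'E'
from scipy.spatial.transform import Rotation as Ro
def pose(yaw,tilt,p):
    """tool x = opposite to tray x (yaw deg of tray x); tilt leans the gripper back from the nose. p = grasp point -> TCP"""
    a=np.deg2rad(yaw);X=np.array([np.cos(a),np.sin(a),0]);Y=np.array([-np.sin(a),np.cos(a),0])
    R=np.stack([-X,Y,[0,0,-1.]],1)
    R=R@Ro.from_rotvec([0,-np.deg2rad(tilt),0]).as_matrix()
    return R,np.array(p)+19*R[:,2]
def rows(R0,p0,R1,p1,n):
    w=Ro.from_matrix(R0.T@R1).as_rotvec()/n;R=R0.copy();out=[]
    for i in range(n):
        out.append(np.r_[np.round(R.T@(p1-p0)/n/1000,4),np.round(np.rad2deg(w),2)].tolist())
        R=R@Ro.from_rotvec(w).as_matrix()
    print(*out,sep=",\n")
E
python3 - <<'E'
from h import *
d=np.load("top_d.npy");p=np.load("top_p.npy").astype(int);W=cloud("top",d)
# oven-local coordinates
a=np.deg2rad(-108.4);X=np.array([np.cos(a),np.sin(a)]);Y=np.array([-X[1],X[0]])
L=np.stack([(W[...,:2]-[565,-140])@X,(W[...,:2]-[565,-140])@Y,W[...,2]],-1)
m=(L[...,0]>-90)&(L[...,0]<-6)&(abs(L[...,1])<200)&(L[...,2]>20)&(L[...,2]<185)
q=L[m];print(len(q))
for z in range(20,190,20):
    k=q[(q[:,2]>=z)&(q[:,2]<z+20)]
    if len(k):print(z,len(k),"x min/5%",k[:,0].min().round(),np.percentile(k[:,0],5).round(),"y",k[:,1].min().round(),k[:,1].max().round())
def fit(m,n):
    q=W[m][:,:2];l=cv2.fitLine(q.astype(np.float32),cv2.DIST_HUBER,0,.01,.01).ravel();print(n,m.sum(),q.mean(0).round(1),q.min(0).round(),q.max(0).round(),"dir deg",np.rad2deg(np.arctan2(l[1],l[0])).round(1))
v,u=np.mgrid[:400,:640];Z=W[...,2]
fit((u>244)&(u<271)&(v>190)&(v<214)&(Z>35)&(Z<60),"handle")
fit((u>262)&(u<286)&(v>160)&(v<250)&(Z>24)&(Z<42)&~((v>194)&(v<211)),"plate")
R,t=pose(-94,0,[547,310,190]);s=bot.get_state()
v1=np.array([430,-130,300.]);Rm=Ro.from_matrix(s["eef_rot"]);w=(Rm.inv()*Ro.from_matrix(R)).as_rotvec()
Rh=(Rm*Ro.from_rotvec(w/2)).as_matrix()
print(np.rad2deg(w));rows(s["eef_rot"],s["eef_pos"],Rh,v1,10);rows(Rh,v1,R,t,10)
E
```

```text
305
60 2 x min/5% -14.0 -14.0 y -135.0 -126.0
80 23 x min/5% -16.0 -14.0 y -140.0 -109.0
100 3 x min/5% -13.0 -13.0 y -129.0 -112.0
120 21 x min/5% -16.0 -16.0 y -141.0 -110.0
140 9 x min/5% -14.0 -13.0 y -138.0 -116.0
160 135 x min/5% -17.0 -17.0 y -141.0 133.0
180 112 x min/5% -18.0 -17.0 y -138.0 133.0
handle 186 [551.9 308.2] [538. 275.] [565. 342.] dir deg 81.8
plate 111 [546.6 266. ] [435. 251.] [661. 281.] dir deg -7.0
[ -0.07728434  -0.06975182 -69.62865275]
[0.0376, -0.0329, -0.0069, -0.0, -0.0, -3.48],
[0.0395, -0.0305, -0.0069, -0.0, -0.0, -3.48],
[0.0413, -0.0281, -0.0069, -0.0, -0.0, -3.48],
[0.0429, -0.0255, -0.0069, -0.0, -0.0, -3.48],
[0.0444, -0.0229, -0.0069, -0.0, -0.0, -3.48],
[0.0457, -0.0201, -0.0069, -0.0, -0.0, -3.48],
[0.0468, -0.0173, -0.0069, -0.0, -0.0, -3.48],
[0.0478, -0.0144, -0.0069, -0.0, -0.0, -3.48],
[0.0486, -0.0115, -0.0069, -0.0, -0.0, -3.48],
[0.0492, -0.0085, -0.0069, -0.0, -0.0, -3.48]
[0.0416, -0.0185, 0.0129, -0.0, -0.0, -3.48],
[0.0427, -0.0159, 0.0129, -0.0, -0.0, -3.48],
[0.0435, -0.0133, 0.0129, -0.0, -0.0, -3.48],
[0.0443, -0.0106, 0.0129, -0.0, -0.0, -3.48],
[0.0448, -0.0079, 0.0129, -0.0, -0.0, -3.48],
[0.0452, -0.0052, 0.0129, -0.0, -0.0, -3.48],
[0.0455, -0.0024, 0.0129, -0.0, -0.0, -3.48],
[0.0455, 0.0004, 0.0129, -0.0, -0.0, -3.48],
[0.0454, 0.0031, 0.0129, -0.0, -0.0, -3.48],
[0.0451, 0.0059, 0.0129, -0.0, -0.0, -3.48]
```

Call:
carry_out(
  moves=[
    [0.0376, -0.0329, -0.0069, 0, 0, -3.5],
    [0.0395, -0.0305, -0.0069, 0, 0, -3.5],
    [0.0413, -0.0281, -0.0069, 0, 0, -3.5],
    [0.0429, -0.0255, -0.0069, 0, 0, -3.5],
    [0.0444, -0.0229, -0.0069, 0, 0, -3.5],
  ],
  hand=0.0854,
)

```text
time: 0.72
eef_pos: [296.4, -339.3, 265.7]
eef_rot: [[0.829, 0.559, -0.0], [0.559, -0.829, 0.0], [0.0, -0.0, -1.0]]
ft_force: [0.6, -0.2, 0.5]
width: 1.002
gripper_force: 0.0
```

Call:
carry_out(
  moves=[
    [0.0457, -0.0201, -0.0069, 0, 0, -3.5],
    [0.0468, -0.0173, -0.0069, 0, 0, -3.5],
    [0.0478, -0.0144, -0.0069, 0, 0, -3.5],
    [0.0486, -0.0115, -0.0069, 0, 0, -3.5],
    [0.0492, -0.0085, -0.0069, 0, 0, -3.5],
  ],
)

```text
time: 1.35
eef_pos: [429.9, -128.5, 300.3]
eef_rot: [[0.623, 0.782, -0.0], [0.782, -0.623, -0.0], [-0.0, -0.0, -1.0]]
ft_force: [0.5, -0.7, -0.1]
width: 1.004
gripper_force: 0.0
```

Call:
carry_out(
  moves=[
    [0.0416, -0.0185, 0.0129, 0, 0, -3.5],
    [0.0427, -0.0159, 0.0129, 0, 0, -3.5],
    [0.0435, -0.0133, 0.0129, 0, 0, -3.5],
    [0.0443, -0.0106, 0.0129, 0, 0, -3.5],
    [0.0448, -0.0079, 0.0129, 0, 0, -3.5],
  ],
)

```text
time: 1.98
eef_pos: [487.0, 91.7, 235.0]
eef_rot: [[0.358, 0.934, -0.0], [0.934, -0.358, -0.0], [-0.0, -0.0, -1.0]]
ft_force: [1.0, -0.4, 0.4]
width: 0.999
gripper_force: 0.0
```

Call:
carry_out(
  moves=[
    [0.0452, -0.0052, 0.0129, 0, 0, -3.5],
    [0.0455, -0.0024, 0.0129, 0, 0, -3.5],
    [0.0455, 0.0004, 0.0129, 0, 0, -3.5],
    [0.0454, 0.0031, 0.0129, 0, 0, -3.5],
    [0.0451, 0.0059, 0.0129, 0, 0, -3.5],
  ],
)

```text
time: 2.6
eef_pos: [544.3, 311.8, 170.3]
eef_rot: [[0.061, 0.998, -0.001], [0.998, -0.061, -0.001], [-0.001, -0.001, -1.0]]
ft_force: [-0.2, -0.8, 0.3]
width: 0.998
gripper_force: 0.0
```

Run:
```python
from h import *
s=bot.get_state();print(s["time"],s["eef_pos"],s["eef_rot"],s["qpos"],s["ft_force"])
c=viewer.get_calibration("wrist");p,d=viewer.read_camera("wrist");cv2.imwrite("pics/w1.png",p[:,:,::-1]);np.savez("w1.npz",p=p,d=d,**{k:c[k] for k in c});print(c)
p,d=viewer.read_camera("scene");np.save("scene1_d.npy",d);np.save("scene1_p.npy",p)
```

```text
2.6 [544.26793905 311.79090002 170.25821444] [[ 6.11428099e-02  9.98128737e-01 -7.62194730e-04]
 [ 9.98128848e-01 -6.11432397e-02 -5.54031981e-04]
 [-5.99598296e-04 -7.26893476e-04 -9.99999556e-01]] [ 3.92443637e-01  4.37412210e-01  7.81439083e-02  1.21244416e+00
 -2.20413544e-04  2.02442126e+00] [-0.23761271 -0.76419792  0.27563781]
{'fx': 309.70691628693146, 'fy': 309.70691628693146, 'cx': 319.2293857750933, 'cy': 202.61043830402272, 'rvec': array([-2.8303058 ,  0.08614292,  0.01616637]), 'tvec': array([-523.40859255,  306.69751974,  427.96982956])}
```

View pics/w1.png

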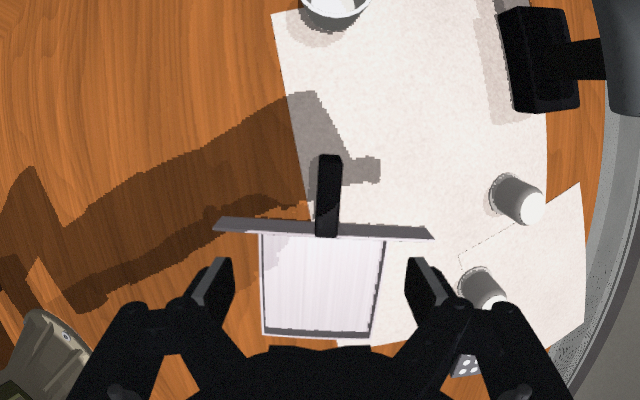

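The wrist view shows the handle from (329,155) to (327,236), the plate from (214,223) to (433,236) and the pan below it. I'll fit the tray pose from this depth cloud.

```bash
cat >> h.py <<'E'
def wcloud(c,d):
    R=cv2.Rodrigues(c["rvec"])[0];v,u=np.mgrid[:400,:640]
    x=(u-c["cx"])/c["fx"];y=(v-c["cy"])/c["fy"];r=np.hypot(x,y)+1e-9;k=np.tan(r)/r
    return (np.stack([x*k*d,y*k*d,d],-1)-c["tvec"])@R
E
python3 - <<'E'
from h import *
c=np.load("w1.npz");W=wcloud(c,c["d"]);p=c["p"].astype(int);Z=W[...,2];v,u=np.mgrid[:400,:640]
def fit(m,n):
    q=W[m][:,:2];l=cv2.fitLine(q.astype(np.float32),cv2.DIST_HUBER,0,.01,.01).ravel();(cc,s,a)=cv2.minAreaRect(q.astype(np.float32))
    print(n,m.sum(),"mean",q.mean(0).round(1),"rect",np.round(cc,1),np.round(s,1),round(a,1),"fit",np.rad2deg(np.arctan2(l[1],l[0])).round(1),"z",np.percentile(Z[m],[5,50,95]).round(1))
fit((u>305)&(u<350)&(v>145)&(v<232)&(p.max(-1)<60)&(Z>39)&(Z<50),"handle top")
fit((u>205)&(u<440)&(v>212)&(v<245)&(Z>30)&(Z<38)&((u<312)|(u>345)),"plate top")
b=(p.min(-1)>150)&(u>262)&(u<385)&(v>240)&(v<335)&(Z<20)
fit(b,"pan");
for a,bb in((329,170),(300,290)):print(W[bb,a].round(1))
s=np.load("scene1_d.npy")
E
```

```text
handle top 1666 mean [551.4 309.7] rect [551.2 308.5] [67.9 21.8] 83.8 fit 82.5 z [42.5 44.  45.2]
plate top 905 mean [545.8 266.7] rect [545.9 266.4] [  5.5 229.1] 83.0 fit -6.9 z [30.6 33.8 35.1]
pan 10567 mean [540.8 185.7] rect [547.9 179.3] [139.9 159.1] 82.5 fit -41.2 z [1.8 3.2 4.5]
[553.6 333.5  43.7]
[512.7 183.5   3.9]
```

Run:
```python
from h import *
s=bot.get_state()
R,t=pose(-97,15,[553,325,95]);rows(s["eef_rot"],s["eef_pos"],R,t,5);print(t)
R2,t2=pose(-97,15,[553,325,27]);rows(R,t,R2,t2,5);print(t2)
```

```text
[0.0014, 0.0017, 0.0183, 0.06, -2.99, 0.73],
[0.0023, 0.0017, 0.0182, 0.06, -2.99, 0.73],
[0.0033, 0.0017, 0.0181, 0.06, -2.99, 0.73],
[0.0043, 0.0017, 0.0179, 0.06, -2.99, 0.73],
[0.0052, 0.0016, 0.0176, 0.06, -2.99, 0.73]
[552.40069997 320.1190929   76.6474093 ]
[0.0035, 0.0, 0.0131, 0.0, 0.0, 0.0],
[0.0035, 0.0, 0.0131, 0.0, 0.0, 0.0],
[0.0035, 0.0, 0.0131, 0.0, 0.0, 0.0],
[0.0035, 0.0, 0.0131, 0.0, 0.0, 0.0],
[0.0035, 0.0, 0.0131, 0.0, 0.0, 0.0]
[552.40069997 320.1190929    8.6474093 ]
```

Call:
carry_out(
  moves=[
    [0.0014, 0.0017, 0.0183, 0.06, -3, 0.73],
    [0.0023, 0.0017, 0.0182, 0.06, -3, 0.73],
    [0.0033, 0.0017, 0.0181, 0.06, -3, 0.73],
    [0.0043, 0.0017, 0.0179, 0.06, -3, 0.73],
    [0.0052, 0.0016, 0.0176, 0.06, -3, 0.73],
  ],
)

```text
time: 3.32
eef_pos: [553.2, 315.8, 79.2]
eef_rot: [[0.124, 0.992, -0.031], [0.957, -0.128, -0.259], [-0.261, 0.003, -0.965]]
ft_force: [0.6, 0.3, -0.1]
width: 1.002
gripper_force: 0.0
```

Call:
carry_out(
  moves=[
    [0.0035, 0, 0.0131, 0, 0, 0],
    [0.0035, 0, 0.0131, 0, 0, 0],
    [0.0035, 0, 0.0131, 0, 0, 0],
    [0.0035, 0, 0.0131, 0, 0, 0],
    [0.0035, 0, 0.0131, 0, 0, 0],
  ],
)

```text
time: 3.95
eef_pos: [553.7, 316.4, 11.3]
eef_rot: [[0.124, 0.992, -0.029], [0.958, -0.127, -0.257], [-0.259, 0.004, -0.966]]
ft_force: [0.1, -0.2, -0.2]
width: 1.002
gripper_force: 0.0
```

Call:
carry_out(
  moves=[
    [0, 0, 0, 0, 0, 0],
    [0, 0, 0, 0, 0, 0],
    [0, 0, 0, 0, 0, 0],
    [0, 0, 0, 0, 0, 0],
    [0, 0, 0, 0, 0, 0],
  ],
  hand=0.0,
  grip_force=110,
)

```text
time: 4.58
eef_pos: [553.9, 316.9, 12.7]
eef_rot: [[0.123, 0.992, -0.029], [0.958, -0.126, -0.257], [-0.258, 0.004, -0.966]]
ft_force: [0.4, 0.8, 3.1]
width: 0.246
gripper_force: 107.3
```

Run:
```python
from h import *
s=bot.get_state();print({k:np.round(s[k],3) for k in s})
```

```text
{'time': np.float64(4.575), 'qpos': array([ 0.494,  0.702,  0.096,  1.116, -0.214,  2.208]), 'qvel': array([ 0.001, -0.   , -0.   , -0.001,  0.   ,  0.002]), 'joint_torque': array([ -0.401, -61.165,  24.276,   1.072,  -0.707,   0.076]), 'eef_pos': array([553.928, 316.885,  12.691]), 'eef_rot': array([[ 0.123,  0.992, -0.029],
       [ 0.958, -0.126, -0.257],
       [-0.258,  0.004, -0.966]]), 'ft_force': array([0.426, 0.802, 3.063]), 'moment': array([0.075, 0.29 , 0.029]), 'gripper_force': np.float64(107.339), 'width': np.float64(0.246)}
```

```bash
cat >> h.py <<'E'
MOUTH=np.array([565,-140,22.]);OY=-108.4
def TR(yaw,p):
    T=np.eye(4);T[:3,:3]=Ro.from_euler("z",yaw,degrees=True).as_matrix();T[:3,3]=p;return T
def tool():
    s=bot.get_state();T=np.eye(4);T[:3,:3]=s["eef_rot"];T[:3,3]=s["eef_pos"];return T,s
E
python3 - <<'E'
from h import *
T0,s=tool();G=np.linalg.inv(TR(-97.2,[545.7,264.4,0]))@T0;np.save("G.npy",G)  # tray frame origin here: inner face mid, underside
print(G.round(2))
def to(a,b,n):rows(a[:3,:3],a[:3,3],b[:3,:3],b[:3,3],n)
A=TR(-97.2,[545.7,264.4,60])@G;to(T0,A,5)
O=TR(OY,MOUTH);B=O@TR(0,[-168,0,40])@G;to(A,B,10);print(B)
E
```

```text
[[ -0.97   0.     0.26 -53.1 ]
 [  0.     1.     0.     1.59]
 [ -0.26   0.    -0.97  12.69]
 [  0.     0.     0.     1.  ]]
[-0.0031, 0.0, -0.0116, -0.0, 0.0, -0.0],
[-0.0031, 0.0, -0.0116, -0.0, 0.0, -0.0],
[-0.0031, 0.0, -0.0116, -0.0, 0.0, -0.0],
[-0.0031, 0.0, -0.0116, -0.0, 0.0, -0.0],
[-0.0031, 0.0, -0.0116, -0.0, 0.0, -0.0]
[-0.0228, 0.0113, 0.0059, 0.29, -0.0, 1.08],
[-0.0225, 0.0118, 0.0059, 0.29, -0.0, 1.08],
[-0.0223, 0.0122, 0.0058, 0.29, -0.0, 1.08],
[-0.0221, 0.0127, 0.0057, 0.29, -0.0, 1.08],
[-0.0218, 0.0131, 0.0057, 0.29, -0.0, 1.08],
[-0.0216, 0.0135, 0.0056, 0.29, -0.0, 1.08],
[-0.0213, 0.014, 0.0056, 0.29, -0.0, 1.08],
[-0.0211, 0.0144, 0.0055, 0.29, -0.0, 1.08],
[-0.0208, 0.0148, 0.0054, 0.29, -0.0, 1.08],
[-0.0205, 0.0152, 0.0053, 0.29, -0.0, 1.08]
[[ 3.06897617e-01  9.48546434e-01 -7.79327656e-02  6.36294945e+02]
 [ 9.16073382e-01 -3.16611043e-01 -2.46103649e-01  6.92987068e+01]
 [-2.58115113e-01  4.13649126e-03 -9.66105314e-01  7.46905957e+01]
 [ 0.00000000e+00  0.00000000e+00  0.00000000e+00  1.00000000e+00]]
```

Call:
carry_out(
  moves=[
    [-0.0031, 0, -0.0116, 0, 0, 0],
    [-0.0031, 0, -0.0116, 0, 0, 0],
    [-0.0031, 0, -0.0116, 0, 0, 0],
    [-0.0031, 0, -0.0116, 0, 0, 0],
    [-0.0031, 0, -0.0116, 0, 0, 0],
  ],
)

```text
time: 5.2
eef_pos: [553.4, 316.7, 72.9]
eef_rot: [[0.123, 0.992, -0.029], [0.958, -0.127, -0.257], [-0.259, 0.003, -0.966]]
ft_force: [0.4, 0.2, -2.5]
width: 0.24
gripper_force: 107.6
```

Call:
carry_out(
  moves=[
    [-0.0228, 0.0113, 0.0059, 0.29, 0, 1.08],
    [-0.0225, 0.0118, 0.0059, 0.29, 0, 1.08],
    [-0.0223, 0.0122, 0.0058, 0.29, 0, 1.08],
    [-0.0221, 0.0127, 0.0057, 0.29, 0, 1.08],
    [-0.0218, 0.0131, 0.0057, 0.29, 0, 1.08],
  ],
)

```text
time: 5.82
eef_pos: [594.9, 192.1, 73.5]
eef_rot: [[0.216, 0.975, -0.055], [0.941, -0.223, -0.253], [-0.258, 0.003, -0.966]]
ft_force: [0.3, -0.6, -1.9]
width: 0.241
gripper_force: 107.6
```

Call:
carry_out(
  moves=[
    [-0.0216, 0.0135, 0.0056, 0.29, 0, 1.08],
    [-0.0213, 0.014, 0.0056, 0.29, 0, 1.08],
    [-0.0211, 0.0144, 0.0055, 0.29, 0, 1.08],
    [-0.0208, 0.0148, 0.0054, 0.29, 0, 1.08],
    [-0.0205, 0.0152, 0.0053, 0.29, 0, 1.08],
  ],
)

```text
time: 6.45
eef_pos: [635.9, 68.2, 74.4]
eef_rot: [[0.307, 0.948, -0.079], [0.916, -0.317, -0.246], [-0.258, 0.003, -0.966]]
ft_force: [0.5, -0.5, -0.8]
width: 0.238
gripper_force: 107.6
```

Run:
```python
from h import *
T,s=tool();print(s["time"],s["ft_force"],s["moment"]);G=np.load("G.npy")
P=np.linalg.inv(TR(OY,MOUTH))@T@np.linalg.inv(G);print("believed tray in mouth frame",P.round(3))
for n in("scene","wrist"):
    c=viewer.get_calibration(n);p,d=viewer.read_camera(n);np.savez(n+"2.npz",p=p,d=d,**c);q=p[:,:,::-1]
    if n=="scene":q=cv2.resize(q[80:280,150:420],None,fx=2.9,fy=2.9)
    cv2.imwrite(f"pics/{n}2.png",q)
p,d=viewer.read_camera("top");np.savez("top2.npz",p=p,d=d)
```

```text
6.45 [ 0.48330512 -0.49104175 -0.84533941] [ 0.55925317 -0.23538472 -0.0256479 ]
believed tray in mouth frame [[ 1.00000e+00  1.00000e-03 -0.00000e+00 -1.66848e+02]
 [-1.00000e-03  1.00000e+00  1.00000e-03 -9.50000e-02]
 [ 0.00000e+00 -1.00000e-03  1.00000e+00  3.97220e+01]
 [ 0.00000e+00  0.00000e+00  0.00000e+00  1.00000e+00]]
```

View pics/scene2.png

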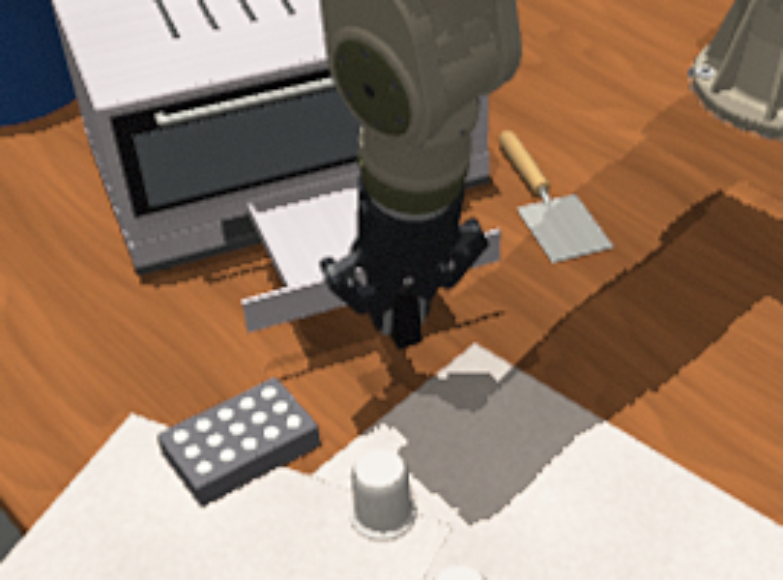

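View pics/wrist2.png

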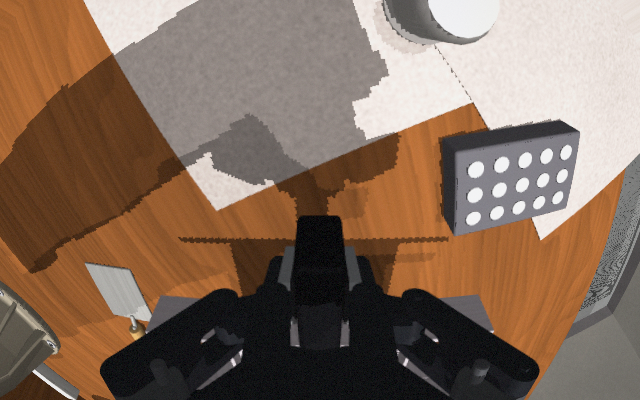

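The scene crop shows the tray held in front of the dark slot, with the plate clear of the mould. In the wrist view the mould is at (510,180) and the oven is out of sight. I'll check sag and the oven face with the scene depth.

Run:
```python
from h import *
def loc(f):
    c=np.load(f);W=cloud("scene",c["d"]) if f[0]=="s" else cloud("top",c["d"])
    return (W-MOUTH)@TR(OY,MOUTH)[:3,:3],c["p"].astype(int)
L,p=loc("scene2.npz")
# oven face: steel side strip/underside strips around the door
x,y,z=L[...,0],L[...,1],L[...,2]
m=(abs(x)<12)&(y>-170)&(y<178)&(z>55)&(z<165)&(p.min(-1)<120)
from numpy.linalg import lstsq
for k,mm in(("glass/face",m),("low strip",(abs(x)<12)&(y>80)&(y<178)&(z>-15)&(z<25))):
    q=L[mm];a=lstsq(np.c_[q[:,1],q[:,2],np.ones(len(q))],q[:,0],rcond=None)[0];print(k,len(q),"x=",a.round(3),"yaw err deg",np.rad2deg(a[0]).round(2),"y range",q[:,1].min().round(),q[:,1].max().round())
m=(p.min(-1)>120)&(x>-170)&(x<-10)&(abs(y)<75)&(z>25)&(z<75)
q=L[m];print("pan",len(q),[ (b,np.median(q[(q[:,0]>b)&(q[:,0]<b+20),2]).round(1),len(q[(q[:,0]>b)&(q[:,0]<b+20)])) for b in range(-170,-10,20)])
q=L[(p.min(-1)>120)&(x>-60)&(x<0)&(abs(y)<90)&(z>25)&(z<75)];print("nose x 98%",np.percentile(q[:,0],[90,95,99]).round(1),"y",np.percentile(q[:,1],[1,99]).round(1))
q=L[(p.min(-1)>100)&(x>-200)&(x<-155)&(abs(y)<140)&(z>25)&(z<90)];print("plate x",np.percentile(q[:,0],[5,50,95]).round(1),"y",np.percentile(q[:,1],[1,99]).round(1),"z",np.percentile(q[:,2],[2,98]).round(1))
# slot: dark pixels seen on the face
r=L[(p.max(-1)<70)&(x>-8)&(x<200)&(y>70)&(y<130)&(z>-10)&(z<50)];print("slot dark",len(r),"y",np.percentile(r[:,1],[50,95,99]).round(1),"z",np.percentile(r[:,2],[2,98]).round(1))
L,p=loc("top2.npz");x,y,z=L[...,0],L[...,1],L[...,2]
q=L[(z>165)&(z<182)&(x>-10)&(x<240)&(abs(y)<200)];b=q
for yy in(-150,-75,0,75,150):
    k=b[abs(b[:,1]-yy)<15];print(yy,np.percentile(k[:,0],[1,99]).round(1) if len(k) else None)
k=b[(b[:,0]>30)&(b[:,0]<200)];print("side y",np.percentile(k[:,1],[.5,99.5]).round(1))
```

```text
glass/face 2810 x= [ 3.000e-03  4.000e-03 -4.175e+00] yaw err deg 0.18 y range -170.0 178.0
low strip 345 x= [-0.009 -0.04   1.24 ] yaw err deg -0.49 y range 80.0 178.0
pan 772 [(-170, np.float64(72.4), 9), (-150, np.float64(44.9), 14), (-130, np.float64(42.7), 70), (-110, np.float64(42.6), 125), (-90, np.float64(42.4), 154), (-70, np.float64(42.6), 157), (-50, np.float64(42.4), 170), (-30, np.float64(42.4), 73)]
nose x 98% [-25.  -23.1 -20.3] y [-25.2  72.7]
plate x [-172.5 -170.5 -168. ] y [-106.2  117.2] z [41.1 75.1]
slot dark 115 y [ 85.9 120.9 128.1] z [-9.3  2.5]
-150 [ -0.3 225. ]
-75 [ -0.6 224.9]
0 [ -0.7 225.3]
75 [ -0.7 224.9]
150 [-2.000e-01  2.254e+02]
side y [-178.2  177.3]
```

Call:
carry_out(
  moves=[
    [0.0019, 0, 0.0071, 0, 0, 0],
    [0.0019, 0, 0.0071, 0, 0, 0],
    [0.0019, 0, 0.0071, 0, 0, 0],
    [0.0019, 0, 0.0071, 0, 0, 0],
    [0.0019, 0, 0.0071, 0, 0, 0],
  ],
)

```text
time: 7.22
eef_pos: [635.6, 69.2, 36.5]
eef_rot: [[0.306, 0.949, -0.079], [0.916, -0.316, -0.246], [-0.258, 0.003, -0.966]]
ft_force: [-0.0, 0.1, -2.4]
width: 0.24
gripper_force: 107.7
```

Call:
carry_out(
  moves=[
    [-0.0058, 0, 0.0016, 0, 0, 0],
    [-0.0058, 0, 0.0016, 0, 0, 0],
    [-0.0058, 0, 0.0016, 0, 0, 0],
    [-0.0058, 0, 0.0016, 0, 0, 0],
    [-0.0048, 0, 0.0013, 0, 0, 0],
  ],
)

```text
time: 7.85
eef_pos: [626.5, 40.9, 37.2]
eef_rot: [[0.307, 0.948, -0.079], [0.916, -0.317, -0.246], [-0.258, 0.003, -0.966]]
ft_force: [0.4, 0.7, -3.0]
width: 0.237
gripper_force: 107.7
```

```bash
cat > st.py <<'E'
from h import *
T,s=tool();G=np.load("G.npy")
P=np.linalg.inv(TR(OY,MOUTH))@T@np.linalg.inv(G)
R=TR(OY,MOUTH)[:3,:3]
print("t",s["time"].round(2),"face xyz",P[:3,3].round(1),"yaw",np.rad2deg(np.arctan2(P[1,0],P[0,0])).round(2),"pitch",np.rad2deg(P[2,0]).round(2),"F oven axes",(s["ft_force"]@R).round(1),"M",(s["moment"]@R).round(2),"w",s["width"].round(3))
E
python3 st.py
```

```text
Traceback (most recent call last):
  File "st.py", line 5, in <module>
    print("t",s["time"].round(2),"face xyz",P[:3,3].round(1),"yaw",np.rad2deg(np.arctan2(P[1,0],P[0,0])).round(2),"pitch",np.rad2deg(P[2,0]).round(2),"F oven axes",(s["ft_force"]@R).round(1),"M",(s["moment"]@R).round(2),"w",s["width"].round(3))
              ^^^^^^^^^^^^^^^
AttributeError: 'float' object has no attribute 'round'
```

Call:
carry_out(
  moves=[
    [-0.001, 0, 0.0003, 0, 0, 0],
    [-0.001, 0, 0.0003, 0, 0, 0],
    [-0.001, 0, 0.0003, 0, 0, 0],
    [-0.001, 0, 0.0003, 0, 0, 0],
    [-0.001, 0, 0.0003, 0, 0, 0],
  ],
)

```text
time: 8.48
eef_pos: [624.9, 36.5, 36.7]
eef_rot: [[0.306, 0.949, -0.079], [0.916, -0.316, -0.246], [-0.258, 0.003, -0.966]]
ft_force: [0.3, 0.9, -2.7]
width: 0.241
gripper_force: 107.7
```

```bash
sed -i 's/s\["time"\].round(2)/round(s["time"],2)/;s/s\["width"\].round(3)/round(float(s["width"]),3)/' st.py; python3 st.py
```

```text
t 8.47 face xyz [-133.3   -0.5    2.1] yaw 0.01 pitch 0.01 F oven axes [-1.  -0.  -2.7] M [ 0.02  0.49 -0.03] w 0.241
```

Call:
carry_out(
  moves=[
    [-0.001, 0, 0.0003, 0, 0, 0],
    [-0.001, 0, 0.0003, 0, 0, 0],
    [-0.001, 0, 0.0003, 0, 0, 0],
    [-0.001, 0, 0.0003, 0, 0, 0],
    [-0.001, 0, 0.0003, 0, 0, 0],
  ],
)

```text
time: 9.1
eef_pos: [623.3, 31.5, 36.6]
eef_rot: [[0.307, 0.949, -0.079], [0.916, -0.317, -0.246], [-0.258, 0.003, -0.966]]
ft_force: [0.3, 0.0, -1.7]
width: 0.241
gripper_force: 107.7
```

Call:
carry_out(
  moves=[
    [-0.001, 0, 0.0003, 0, 0, 0],
    [-0.001, 0, 0.0003, 0, 0, 0],
    [-0.001, 0, 0.0003, 0, 0, 0],
    [-0.001, 0, 0.0003, 0, 0, 0],
    [-0.001, 0, 0.0003, 0, 0, 0],
  ],
)

```text
time: 9.72
eef_pos: [621.6, 26.6, 36.5]
eef_rot: [[0.307, 0.949, -0.079], [0.916, -0.317, -0.246], [-0.258, 0.003, -0.966]]
ft_force: [1.0, -1.2, -2.0]
width: 0.244
gripper_force: 107.7
```

Call:
carry_out(
  moves=[
    [-0.001, 0, 0.0003, 0, 0, 0],
    [-0.001, 0, 0.0003, 0, 0, 0],
    [-0.001, 0, 0.0003, 0, 0, 0],
    [-0.001, 0, 0.0003, 0, 0, 0],
    [-0.001, 0, 0.0003, 0, 0, 0],
  ],
)

```text
time: 10.35
eef_pos: [620.0, 21.6, 36.3]
eef_rot: [[0.307, 0.949, -0.079], [0.916, -0.317, -0.246], [-0.258, 0.003, -0.966]]
ft_force: [0.1, 0.5, -1.8]
width: 0.236
gripper_force: 107.7
```

```bash
python3 st.py
```

```text
t 10.35 face xyz [-117.6   -0.5    1.6] yaw 0.0 pitch 0.01 F oven axes [-0.5 -0.1 -1.8] M [-0.01  0.53  0.04] w 0.236
```

Call:
carry_out(
  moves=[
    [-0.001, 0, 0.0002, 0, 0, 0],
    [-0.001, 0, 0.0003, 0, 0, 0],
    [-0.001, 0, 0.0002, 0, 0, 0],
    [-0.001, 0, 0.0003, 0, 0, 0],
    [-0.001, 0, 0.0002, 0, 0, 0],
  ],
)

```text
time: 10.98
eef_pos: [618.3, 16.7, 36.5]
eef_rot: [[0.307, 0.949, -0.079], [0.916, -0.317, -0.246], [-0.258, 0.003, -0.966]]
ft_force: [-0.2, -0.7, -2.1]
width: 0.239
gripper_force: 107.7
```

Call:
carry_out(
  moves=[
    [-0.001, 0, 0.0002, 0, 0, 0],
    [-0.001, 0, 0.0003, 0, 0, 0],
    [-0.001, 0, 0.0002, 0, 0, 0],
    [-0.001, 0, 0.0003, 0, 0, 0],
    [-0.001, 0, 0.0002, 0, 0, 0],
  ],
)

```text
time: 11.6
eef_pos: [616.7, 11.8, 36.6]
eef_rot: [[0.307, 0.949, -0.079], [0.916, -0.317, -0.246], [-0.258, 0.003, -0.966]]
ft_force: [-0.8, -0.3, -2.1]
width: 0.239
gripper_force: 107.7
```

Call:
carry_out(
  moves=[
    [-0.001, 0, 0.0002, 0, 0, 0],
    [-0.001, 0, 0.0003, 0, 0, 0],
    [-0.001, 0, 0.0002, 0, 0, 0],
    [-0.001, 0, 0.0003, 0, 0, 0],
    [-0.001, 0, 0.0002, 0, 0, 0],
  ],
)

```text
time: 12.22
eef_pos: [615.1, 7.0, 36.7]
eef_rot: [[0.307, 0.949, -0.079], [0.916, -0.317, -0.246], [-0.258, 0.003, -0.966]]
ft_force: [-0.4, 0.4, -1.7]
width: 0.24
gripper_force: 107.7
```

```bash
python3 st.py
```

```text
t 12.22 face xyz [-102.1   -0.5    2. ] yaw 0.0 pitch 0.01 F oven axes [-0.2 -0.5 -1.7] M [-0.    0.51 -0.02] w 0.24
```

Call:
carry_out(
  moves=[
    [-0.001, 0, 0.0002, 0, 0, 0],
    [-0.001, 0, 0.0003, 0, 0, 0],
    [-0.001, 0, 0.0002, 0, 0, 0],
    [-0.001, 0, 0.0003, 0, 0, 0],
    [-0.001, 0, 0.0002, 0, 0, 0],
  ],
)

```text
time: 12.85
eef_pos: [613.9, 2.3, 37.0]
eef_rot: [[0.307, 0.949, -0.078], [0.916, -0.316, -0.246], [-0.258, 0.004, -0.966]]
ft_force: [0.9, 2.1, -2.9]
width: 0.238
gripper_force: 107.8
```

```bash
python3 st.py
```

```text
t 12.85 face xyz [-97.4  -0.1   2.2] yaw 0.02 pitch -0.03 F oven axes [-2.3  0.2 -2.9] M [0.24 0.87 0.16] w 0.238
```

Fx of −2.3 N, a positive Mz and a +0.4 mm drift all say the −y flare is pushing the nose to +y, so I'll shift that way.

Call:
carry_out(
  moves=[
    [0, 0.0007, 0, 0, 0, 0],
    [0, 0.0007, 0, 0, 0, 0],
    [0, 0.0006, 0, 0, 0, 0],
    [-0.001, 0, 0.0003, 0, 0, 0],
    [-0.001, 0, 0.0003, 0, 0, 0],
  ],
)

```text
time: 13.48
eef_pos: [614.6, -0.6, 36.7]
eef_rot: [[0.307, 0.949, -0.079], [0.916, -0.317, -0.246], [-0.258, 0.003, -0.966]]
ft_force: [0.2, 0.1, -1.7]
width: 0.24
gripper_force: 107.7
```

```bash
python3 st.py
```

```text
t 13.47 face xyz [-94.8   1.4   2. ] yaw 0.0 pitch 0.02 F oven axes [-0.1  0.1 -1.7] M [0.02 0.55 0.04] w 0.24
```

Free again; nose about 55 mm in. I'll go on carefully.

Call:
carry_out(
  moves=[
    [-0.001, 0, 0.0003, 0, 0, 0],
    [-0.001, 0, 0.0003, 0, 0, 0],
    [-0.001, 0, 0.0003, 0, 0, 0],
    [-0.001, 0, 0.0003, 0, 0, 0],
    [-0.001, 0, 0.0003, 0, 0, 0],
  ],
)

```text
time: 14.1
eef_pos: [613.0, -5.5, 36.6]
eef_rot: [[0.307, 0.949, -0.079], [0.916, -0.317, -0.246], [-0.258, 0.003, -0.966]]
ft_force: [0.1, -1.7, -1.9]
width: 0.24
gripper_force: 107.7
```

```bash
python3 st.py
```

```text
t 14.1 face xyz [-89.7   1.5   1.9] yaw 0.0 pitch 0.01 F oven axes [ 1.6  0.6 -1.9] M [ 0.08  0.51 -0.03] w 0.24
```

Call:
carry_out(
  moves=[
    [-0.0019, 0, 0.0005, 0, 0, 0],
    [-0.0019, 0, 0.0005, 0, 0, 0],
    [-0.0019, 0, 0.0005, 0, 0, 0],
    [-0.0019, 0, 0.0005, 0, 0, 0],
    [-0.0019, 0, 0.0005, 0, 0, 0],
  ],
)

```text
time: 14.72
eef_pos: [609.9, -14.9, 36.7]
eef_rot: [[0.307, 0.949, -0.079], [0.916, -0.317, -0.246], [-0.258, 0.003, -0.966]]
ft_force: [0.3, -0.2, -2.1]
width: 0.24
gripper_force: 107.7
```

```bash
python3 st.py
```

```text
t 14.72 face xyz [-79.8   1.5   2. ] yaw 0.0 pitch 0.01 F oven axes [ 0.1  0.4 -2.1] M [-0.06  0.51  0.02] w 0.24
```

Call:
carry_out(
  moves=[
    [-0.0029, 0, 0.0008, 0, 0, 0],
    [-0.0029, 0, 0.0008, 0, 0, 0],
    [-0.0029, 0, 0.0008, 0, 0, 0],
    [-0.0029, 0, 0.0008, 0, 0, 0],
    [-0.0029, 0, 0.0008, 0, 0, 0],
  ],
)

```text
time: 15.35
eef_pos: [605.1, -29.2, 36.6]
eef_rot: [[0.307, 0.949, -0.079], [0.916, -0.317, -0.246], [-0.258, 0.003, -0.966]]
ft_force: [0.1, -1.2, -1.7]
width: 0.242
gripper_force: 107.7
```

```bash
python3 st.py
```

```text
t 15.35 face xyz [-64.7   1.5   1.9] yaw 0.0 pitch 0.01 F oven axes [ 1.1  0.4 -1.7] M [-0.04  0.58  0.04] w 0.242
```

Call:
carry_out(
  moves=[
    [-0.0029, 0, 0.0008, 0, 0, 0],
    [-0.0029, 0, 0.0008, 0, 0, 0],
    [-0.0029, 0, 0.0008, 0, 0, 0],
    [-0.0029, 0, 0.0008, 0, 0, 0],
    [-0.0029, 0, 0.0008, 0, 0, 0],
  ],
)

```text
time: 15.98
eef_pos: [600.3, -43.5, 36.4]
eef_rot: [[0.307, 0.949, -0.079], [0.916, -0.317, -0.246], [-0.258, 0.003, -0.966]]
ft_force: [-1.4, -1.0, -2.3]
width: 0.243
gripper_force: 107.7
```

```bash
python3 st.py
```

```text
t 15.97 face xyz [-49.7   1.5   1.7] yaw 0.0 pitch 0.01 F oven axes [ 1.3 -1.  -2.3] M [ 0.01  0.51 -0.01] w 0.243
```

Call:
carry_out(
  moves=[
    [-0.0029, 0, 0.0008, 0, 0, 0],
    [-0.0029, 0, 0.0008, 0, 0, 0],
    [-0.0029, 0, 0.0008, 0, 0, 0],
    [-0.0029, 0, 0.0008, 0, 0, 0],
    [-0.0029, 0, 0.0008, 0, 0, 0],
  ],
)

```text
time: 16.6
eef_pos: [595.6, -57.7, 36.3]
eef_rot: [[0.307, 0.949, -0.079], [0.916, -0.317, -0.246], [-0.258, 0.003, -0.966]]
ft_force: [0.3, -0.3, -1.6]
width: 0.24
gripper_force: 107.7
```

```bash
python3 st.py
```

```text
t 16.6 face xyz [-34.6   1.5   1.6] yaw 0.0 pitch 0.01 F oven axes [ 0.2  0.3 -1.6] M [-0.01  0.51 -0.02] w 0.24
```

Call:
carry_out(
  moves=[
    [-0.0029, 0, 0.0008, 0, 0, 0],
    [-0.0029, 0, 0.0008, 0, 0, 0],
    [-0.0029, 0, 0.0008, 0, 0, 0],
    [-0.0029, 0, 0.0008, 0, 0, 0],
    [-0.0029, 0, 0.0008, 0, 0, 0],
  ],
)

```text
time: 17.23
eef_pos: [590.8, -72.0, 36.2]
eef_rot: [[0.307, 0.949, -0.079], [0.916, -0.317, -0.246], [-0.258, 0.003, -0.966]]
ft_force: [-0.4, 0.5, -2.4]
width: 0.241
gripper_force: 107.7
```

Call:
carry_out(
  moves=[
    [-0.0019, 0, 0.0005, 0, 0, 0],
    [-0.0019, 0, 0.0005, 0, 0, 0],
    [-0.0019, 0, 0.0005, 0, 0, 0],
    [-0.0019, 0, 0.0005, 0, 0, 0],
    [-0.0019, 0, 0.0005, 0, 0, 0],
  ],
)

```text
time: 17.85
eef_pos: [587.7, -81.2, 36.2]
eef_rot: [[0.306, 0.949, -0.079], [0.916, -0.316, -0.246], [-0.258, 0.003, -0.966]]
ft_force: [0.1, -0.7, -1.9]
width: 0.239
gripper_force: 107.7
```

```bash
python3 st.py
```

```text
t 17.85 face xyz [-9.9  1.4  1.5] yaw 0.01 pitch 0.01 F oven axes [ 0.6  0.3 -1.9] M [0.07 0.56 0.08] w 0.239
```

Last 10 mm: 1 mm rows, watching for contact with the face.

Call:
carry_out(
  moves=[
    [-0.001, 0, 0.0003, 0, 0, 0],
    [-0.001, 0, 0.0003, 0, 0, 0],
    [-0.001, 0, 0.0003, 0, 0, 0],
    [-0.001, 0, 0.0003, 0, 0, 0],
    [-0.001, 0, 0.0003, 0, 0, 0],
  ],
)

```text
time: 18.48
eef_pos: [586.1, -86.1, 36.1]
eef_rot: [[0.307, 0.949, -0.079], [0.916, -0.317, -0.246], [-0.258, 0.003, -0.966]]
ft_force: [-0.0, 0.5, -2.3]
width: 0.241
gripper_force: 107.7
```

```bash
python3 st.py
```

```text
t 18.48 face xyz [-4.7  1.4  1.4] yaw 0.0 pitch 0.01 F oven axes [-0.5 -0.2 -2.3] M [-0.02  0.5  -0.04] w 0.241
```

Call:
carry_out(
  moves=[
    [0.0001, 0, 0.0003, 0, 0, 0],
    [0.0001, 0, 0.0003, 0, 0, 0],
    [0.0001, 0, 0.0003, 0, 0, 0],
    [0.0001, 0, 0.0003, 0, 0, 0],
    [0.0001, 0, 0.0003, 0, 0, 0],
  ],
)

```text
time: 19.1
eef_pos: [586.2, -86.0, 34.7]
eef_rot: [[0.307, 0.949, -0.079], [0.916, -0.316, -0.246], [-0.258, 0.003, -0.966]]
ft_force: [-0.6, 0.9, -0.6]
width: 0.243
gripper_force: 108.1
```

```bash
python3 st.py
```

```text
t 19.1 face xyz [-4.9  1.5  0.1] yaw 0.01 pitch 0.02 F oven axes [-0.7 -0.9 -0.6] M [-0.29  0.27 -0.14] w 0.243
```

Call:
carry_out(
  moves=[
    [-0.001, 0, 0.0003, 0, 0, 0],
    [-0.001, 0, 0.0002, 0, 0, 0],
    [-0.001, 0, 0.0003, 0, 0, 0],
    [-0.0005, 0, 0.0001, 0, 0, 0],
    [-0.0005, 0, 0.0001, 0, 0, 0],
  ],
)

```text
time: 19.73
eef_pos: [585.1, -89.9, 34.7]
eef_rot: [[0.307, 0.949, -0.079], [0.916, -0.317, -0.246], [-0.258, 0.003, -0.966]]
ft_force: [1.5, 2.4, 2.5]
width: 0.24
gripper_force: 108.4
```

```bash
python3 st.py
```

```text
t 19.73 face xyz [-0.8  1.7  0. ] yaw 0.0 pitch 0.0 F oven axes [-2.8  0.7  2.5] M [-0.11  0.63 -0.13] w 0.24
```

Call:
carry_out(
  moves=[
    [-0.0005, 0, 0.0001, 0, 0, 0],
    [-0.0005, 0, 0.0001, 0, 0, 0],
    [-0.0005, 0, 0.0001, 0, 0, 0],
    [0, 0, 0, 0, 0, 0],
    [0, 0, 0, 0, 0, 0],
  ],
)

```text
time: 20.35
eef_pos: [585.1, -89.9, 34.8]
eef_rot: [[0.306, 0.949, -0.077], [0.917, -0.316, -0.244], [-0.256, 0.004, -0.967]]
ft_force: [2.5, 7.3, 2.1]
width: 0.245
gripper_force: 108.6
```

```bash
python3 st.py
```

```text
t 20.35 face xyz [-0.8  1.7 -0. ] yaw 0.05 pitch -0.14 F oven axes [-7.8  0.1  2.1] M [-0.31  1.43 -0.27] w 0.245
```

Run:
```python
from h import *
p,d=viewer.read_camera("scene");cv2.imwrite("pics/s3.png",cv2.resize(p[90:210,150:350,::-1],None,fx=4,fy=4,interpolation=cv2.INTER_NEAREST))
L=(cloud("scene",d)-MOUTH)@TR(OY,MOUTH)[:3,:3];x,y,z=L[...,0],L[...,1],L[...,2]
for a,b in((40,75),(75,105),(-105,-75)):
    q=L[(abs(x)<25)&(y>a)&(y<b)&(z>5)&(z<30)];f=L[(abs(x)<25)&(y>a)&(y<b)&(z>-18)&(z<-4)];print(a,len(q),"plate x",np.median(q[:,0]).round(1),"face below",len(f),np.median(f[:,0]).round(1))
```

```text
40 83 plate x -4.5 face below 22 0.6
75 83 plate x -4.4 face below 18 -0.6
-105 61 plate x -4.4 face below 18 0.5
```

View pics/s3.png

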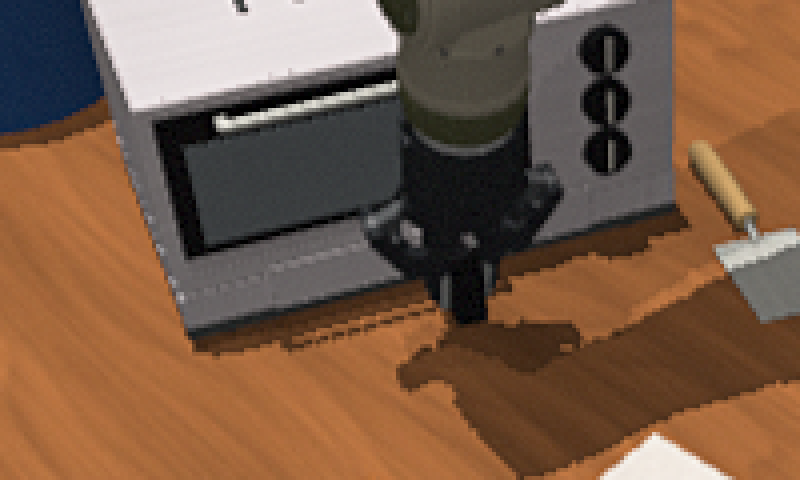

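The plate's outer face measures −4.4 mm at all three spots. At 4 mm thick that is flush with the face. The picture shows the slot fully covered, so I'll let go and back away.

Call:
carry_out(
  moves=[
    [0, 0, 0, 0, 0, 0],
    [0, 0, 0, 0, 0, 0],
    [0, 0, 0, 0, 0, 0],
    [0, 0, 0, 0, 0, 0],
    [0, 0, 0, 0, 0, 0],
  ],
  hand=0.0854,
)

```text
time: 21.02
eef_pos: [584.3, -91.5, 34.6]
eef_rot: [[0.307, 0.949, -0.079], [0.916, -0.317, -0.246], [-0.258, 0.003, -0.966]]
ft_force: [0.1, 0.4, 0.1]
width: 1.001
gripper_force: 0.0
```

Call:
carry_out(
  moves=[
    [0, 0, -0.005, 0, 0, 0],
    [0, 0, -0.01, 0, 0, 0],
    [0, 0, -0.02, 0, 0, 0],
    [0, 0, -0.025, 0, 0, 0],
    [0, 0, -0.03, 0, 0, 0],
  ],
)

```text
time: 21.65
eef_pos: [591.4, -68.9, 122.9]
eef_rot: [[0.307, 0.949, -0.079], [0.916, -0.317, -0.246], [-0.258, 0.003, -0.966]]
ft_force: [0.3, 0.5, 0.4]
width: 1.003
gripper_force: 0.0
```

Call:
carry_out(
  moves=[
    [0.03, 0, -0.03, 0, 0, 0],
    [0.03, 0, -0.03, 0, 0, 0],
    [0.03, 0, -0.03, 0, 0, 0],
    [0.02, 0, -0.01, 0, 0, 0],
    [0, 0, 0, 0, 0, 0],
  ],
)

```text
time: 22.28
eef_pos: [633.9, 58.0, 190.9]
eef_rot: [[0.305, 0.949, -0.076], [0.917, -0.314, -0.246], [-0.258, 0.005, -0.966]]
ft_force: [-0.1, -0.5, -0.3]
width: 0.999
gripper_force: 0.0
```

Run:
```python
from h import *
s=bot.get_state();print(s["time"],s["eef_pos"],s["ft_force"],s["width"])
p,d=viewer.read_camera("scene");cv2.imwrite("pics/s4.png",cv2.resize(p[60:310,130:480,::-1],None,fx=2.2,fy=2.2))
L=(cloud("scene",d)-MOUTH)@TR(OY,MOUTH)[:3,:3];x,y,z=L[...,0],L[...,1],L[...,2]
for a,b in((40,75),(75,105),(-75,-40),(-105,-75)):
    q=L[(abs(x)<25)&(y>a)&(y<b)&(z>5)&(z<30)];print(a,len(q),"plate x",np.median(q[:,0]).round(1))
```

```text
22.275 [633.90265961  57.9852176  190.90065   ] [-0.07708352 -0.51556066 -0.30375663] 0.9994003836331088
40 96 plate x -4.3
75 80 plate x -4.5
-75 86 plate x -4.6
-105 72 plate x -4.6
```

View pics/s4.png

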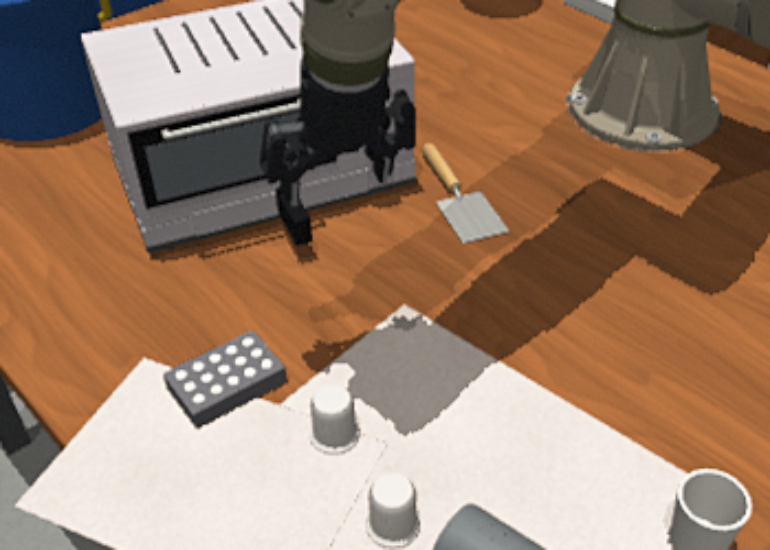

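The tray is flush in the slot with its handle free at about (295,220), and the mould, castings, cup and spatula look undisturbed. I'm handing in.

```bash
python3 -c "
from bench import job
print(job.job_done())"
```

```text
the job is handed in; nothing more can be done
None
```

The crumb tray is fully home, resting on the slot floor with its front plate flush against the oven, and released; the highest force I read was about 8 N (read only between moves), the other things look undisturbed, and I handed the job in at about 22 s.

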